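# Tare the bowl, then weigh the eraser

### The job

I need the weight of the loose red-sleeved eraser that lies near the scale or the bowl (not the one in the clutter at the far right) for a parcel. Gently set the empty bowl upright on the postal scale with its foot inside the ring on the platform and let go of it; then press the round orange tare key down and hold it for a good second, gently, without ramming it to its stop. After that put the eraser into the bowl, and leave the key and the other things on the table alone.

Things in the scene. Friction and masses are not known exactly. Their poses are not given: they have to be found in the camera images.
- scale: flat white postal scale, 225 x 156 mm, fixed to the table. Origin on the table under the centre of its round steel platform (132 mm across). Its own -x points to its grey head, which carries the display and the round orange tare key. The deck's top is 21 mm above the table, the head's 24 mm.
- key_foot (a point): point on the head's top face (24 mm above the table) under the axis of the tare key. The key (32 mm across) stands there on a grey collar (42 mm across) that can be screwed up or down: the key's top, at rest, is anywhere from 14 to 34 mm above this point, the collar's top 8 mm below it. That height is not measured and has to be felt.
- seat (a point): centre of the platform's upper face, 38 mm above the table when empty; sinks with the load. A raised grey ring round it, 89 mm inner and 101 mm outer diameter and 4.5 mm high with rounded edges, locates the bowl's foot (80 mm across). The bowl is seated when its foot stands flat inside this ring.
- platform (a joint): how far the sprung platform has sunk, m: 0 empty, 1 mm for each 2 N on it, stop at 10 mm. The load cell is overloaded beyond 8 mm (16 N in all, bowl included), so things must be set down gently.
- tare_key (a joint): how far the tare key is pressed down, m: 0 up, springs back by itself, 1 mm for each 2.5 N, stop at 6 mm. It registers from 1.6 mm (4 N), held for at least 0.8 s; more than 4.4 mm (11 N) damages it. A steady press of about 6 N is right.
- bowl: empty white breakfast bowl with red patches, 127 mm across the rim, 59 mm high, 0.2 to 0.45 kg; origin at the centre of its underside, z up. Foot 80 mm across, inner floor 9 mm above the underside; the rim is thin (about 5 mm), its middle 60 mm from the axis, the wall slopes inward below. Take it by the rim, one finger inside.
- eraser: soft eraser in a red and green sleeve, white end, lying flat, 31 (its x) x 66 (its y) x 20 mm (z), about 30 g; origin at the centre of its underside. Take it across its x.
- mint_tin: bystander: small grey oblong tin, 36 x 64 x 17 mm, origin at the centre of its underside; it and the eraser may have changed places
- dropper_bottle: bystander: small upright bottle with a black cap, 22 mm across, 67 mm high, origin at the centre of its underside
- black_clip: bystander: black bulldog clip, 37 x 40 x 21 mm, origin at the centre of its underside
Not all that is in view belongs to the job. What is shaped like the eraser but purple or turquoise is not meant.

How it is judged:
On the way, in this order (a step that is already met when the one before it is completed fails the run):
1. the bowl stands empty and flat inside the platform's ring, let go (horizontal distance between bowl and seat below 0.007 m and z of bowl in the frame of seat between -0.003 and 0.003 m and angle between bowl's own z axis and vertical below 0.045 rad and contact force between the fingers and bowl below 0.05 N and distance between eraser and bowl above 0.08 m), for 0.3 s.
2. with the empty bowl standing there untouched, the tare key is held down (1.6 to 4.4 mm) for 0.8 s (all of step 1 and value of joint tare_key between 0.0016 and 0.0044 m), for 0.8 s.
3. the eraser lies in the bowl on the scale (horizontal distance between eraser and bowl below 0.045 m and z of eraser in the frame of bowl between 0 and 0.045 m and horizontal distance between bowl and seat below 0.007 m and z of bowl in the frame of seat between -0.003 and 0.003 m and angle between bowl's own z axis and vertical below 0.045 rad and contact force between the fingers and eraser below 0.05 N), for 0.2 s.
At the end, for the whole second after the job is handed in: The bowl stands upright (tilt under 0.045 rad) and flat inside the platform's ring (within 7 mm of its centre, foot within 3 mm of the platform's face), the eraser lies in it (within 45 mm of its axis, not above its rim), both at rest, and the tare key is up again (horizontal distance between bowl and seat below 0.007 m and z of bowl in the frame of seat between -0.003 and 0.003 m and angle between bowl's own z axis and vertical below 0.045 rad and horizontal distance between eraser and bowl below 0.045 m and z of eraser in the frame of bowl between 0 and 0.045 m and contact force between the fingers and bowl below 0.05 N and value of joint tare_key below 0.0008 m and linear speed of each of eraser, bowl below 0.02 m/s); the robot touches nothing.
It fails at once if the scale is overloaded (platform sunk more than 8 mm) (value of joint platform above 0.008 m).
It fails at once if the tare key is pressed too hard (more than 4.4 mm, 11 N) (value of joint tare_key above 0.0044 m).
It fails at once if the tare key is pressed with the eraser already in the bowl (horizontal distance between eraser and bowl below 0.045 m and z of eraser in the frame of bowl between 0 and 0.045 m and value of joint tare_key above 0.0016 m).
It fails at once if the mint tin, the dropper bottle or the black clip is moved by more than 30 mm (distance of any of black_clip, dropper_bottle, mint_tin from where it was at the start of the episode above 0.03 m).
It also fails if it takes over 72 s, if anything falls off the work surface, if the arm or the gripper's body presses on something with over 40 N, if the wrist force passes 120 N, or if a joint passes its speed limit or range.

### The arm

A 7-joint arm with a two-finger parallel gripper is mounted at the origin on a cart in front of the work surface, level with it; the furniture and walls round the work are solid. World frame = base frame: x ahead of the robot, y to its left, z up, the work surface at z = 0. Lengths are in m, angles in rad, forces in N, time in s.
With the tool pointing down it reaches from about 0.4 to 0.875 m from the base axis. Payload 19.3 kg.
Tool frame: the origin (TCP) lies midway between the tips of the shut fingers; the grasp point (between the pads) lies 19 mm behind it; z points along the fingers, y is the line along which they close (so a half turn about z gives the same grasp; the last joint's range is limited). The gripper opens to 85 mm and grips with 20 to 120 N. Pads are 22 mm wide; open, the fingers measure 114 mm over their backs; the gripper's body (76 mm by 85 mm) begins 54 mm behind the grasp point. The pads swing forward as they close: fully open they stand 13 mm farther back than shut.
Start: joints at [-0.07, 0.521, -0.036, 1.599, 0.021, 1.021, -0.113], TCP at [0.625, -0, 0.231] pointing down, gripper open.
Joint ranges: [-2.91, 2.91], [-0.3, 2.13], [-1.5, 1.42], [0.17, 2.43], [-1.26, 4.41], [0.16, 1.93], [-2.52, 2.52]. Speed limits (rad/s): [1.89, 1.89, 2.39, 2.39, 3.01, 3.01, 3.01].

### API

Orientations are given as a rotation vector (axis times angle).
In Python, from cell import * gives the robot as it stands.
- The arm moves only by the tool carry_out, never from a script. Its argument "moves" is a list that holds one entry, the list of rows, each a list of 5 numbers: the shift along the tool's x, y, z in units of 60 mm (1.0 is 60 mm), then the turn about the tool's z in units of 5 degrees (1.0 is 5 degrees), then the closure, from -1 (fully open) to 1 (shut). A call has exactly 8 rows; each row is the pose to reach, as a shift and turn from the pose commanded when the call began, along the tool's axes at that moment; what a row does not reach only later rows make up. A row lasts 1/8 s, in which the tool goes at most 62.5 mm and 10.7 degrees, less where a joint would pass 70% of its speed; a pose out of reach is approached as far as the arm can. A call with a gripper value outside its range is refused whole. The fingers move at their own pace and stop on an object; "newtons" is the grip in N (left out, the last holds). Time passes only in rows, so rows that repeat a pose let the fingers close, or fill a call up. It gives the time, the measured TCP pose, the force, the opening and the grip force at its end, in the units of the state.
- state(): the state, without advancing time (a new reading comes with each control period).
- get_image(name): name is "scene" or "side" or "wrist"; returns the picture (400x640x3 uint8, red, green, blue); there is no depth.
- camera_params(name): a dict with "fx", "fy", "cx", "cy" (pixels), "origin" and "orientation" of the camera in the world; the wrist camera has in their place "T_tool_cam" (4x4, takes a point from camera to tool coordinates, whose origin is the TCP and whose axes are the flange's). Camera axes: x right, y down, z forward; pixel columns grow to the right and rows downward; lengths in m; the calibration is good to about 2 mm. A picture is of the moment at which its call begins: read the wrist's pose just before it. camera_params takes no time and is no camera call.
- job_done(): hands the job in; it is judged then, once.
The state is a dict: "time": time; "joints": joint angles; "qvel": joint speeds; "effort": joint torques, N m; "tool_pos": TCP position; "orientation": TCP orientation; "force": force on the tool from outside, world axes, zero at the start; "moment": the same for the moment, N m; "width": opening from 0.0 (shut) to 1.0 (fully open); "grasp_force": force on a finger pad.
Only numpy, scipy, OpenCV 4.12 (cv2) and the standard library are available. Lean on these libraries where they do the work, as an engineer would, in place of code of your own. Each camera call takes 0.05 s, during which the arm holds its last target. There are 200 camera calls.

## Working session

There is one attempt and no reset: what is moved stays moved. The work goes in short steps, Python scripts to look and compute and a tool call to move; the robot and the scene stay as the last step left them, time stands still between calls to the robot, and variables do not carry over. Pictures are saved under pics/ and viewed, at most 10 in all, crops included, and the job is handed in when it is done.

Besides the shell and the picture viewer there is one more tool, called after "Call:" by a JSON object that holds its "name" and its "arguments". carry_out: Moves the arm, as the interface text tells. Its arguments: {"type":"object","properties":{"moves":{"type":"array"},"newtons":{"type":"number"}},"required":["moves"]}

```bash
mkdir -p pics; python3 - <<'E'
from cell import *
import cv2,numpy as np
s=state();print(s)
for n in ("scene","side","wrist"):
    im=get_image(n);cv2.imwrite(f"pics/{n}0.png",cv2.cvtColor(im,cv2.COLOR_RGB2BGR))
    print(n,camera_params(n))
E
```

```text
{'time': 0.0, 'joints': array([-0.07020558,  0.5220285 , -0.03632324,  1.59999657,  0.02115714,
        1.02109954, -0.11282372]), 'qvel': array([-4.72802296e-05, -6.72947040e-04, -3.77356983e-04, -8.54363841e-04,
        1.89892982e-03, -1.68531131e-03,  3.14842758e-04]), 'effort': array([-4.24098413e-03, -9.27110124e+01,  1.97758444e+00, -3.69928443e+01,
        1.76317629e-02,  8.19846697e-03, -6.58496788e-05]), 'tool_pos': array([ 6.24663049e-01, -2.39179440e-05,  2.30720836e-01]), 'orientation': array([-2.22095140e+00, -2.22083072e+00,  1.32765027e-03]), 'force': array([-0.58160961, -0.14190385,  0.36762197]), 'moment': array([-0.00064862, -0.00501646, -0.03038289]), 'grasp_force': 0.0, 'width': 0.9976766101384444}
scene {'fx': 432.1765630766859, 'fy': 432.1765630766859, 'cx': 313.16993838925424, 'cy': 198.39640909076522, 'origin': array([ 0.09183322, -0.96109279,  0.68529897]), 'orientation': array([-2.07481806,  0.44709959, -0.26429313])}
side {'fx': 374.66609274682963, 'fy': 374.66609274682963, 'cx': 322.7409153300042, 'cy': 196.8674616236576, 'origin': array([0.40817846, 0.79231404, 0.60519865]), 'orientation': array([-0.22850983,  2.73281194, -1.3867119 ])}
wrist {'fx': 276.0659336106738, 'fy': 276.0659336106738, 'cx': 318.78602391080227, 'cy': 197.20330193905838, 'T_tool_cam': array([[ 3.48558113e-04, -9.52524828e-01, -3.04460720e-01,
         7.92704885e-02],
       [ 9.99998878e-01, -1.11531737e-04,  1.49377060e-03,
         6.60904717e-04],
       [-1.45681062e-03, -3.04460899e-01,  9.52523721e-01,
        -1.43174931e-01],
       [ 0.00000000e+00,  0.00000000e+00,  0.00000000e+00,
         1.00000000e+00]])}
```

View pics/scene0.png

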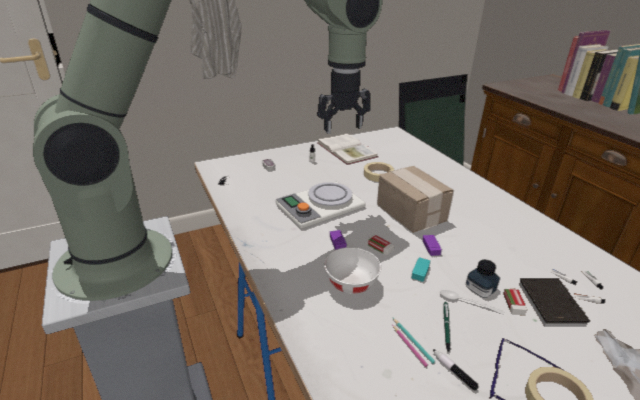

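View pics/side0.png

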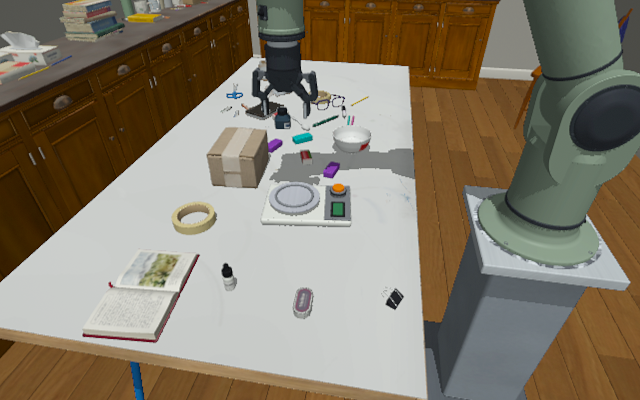

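The two red-sleeved candidates in the scene view are (379,243), beside the bowl and the scale, and (515,300), in the right-hand clutter. The first one fits. The purple pieces at (338,239) and (432,245) and the turquoise one at (421,269) are decoys. The bowl rim is at about (353,267), the platform at (330,194) and the key at (303,209).

```bash
cat > h.py <<'E'
from cell import *
import cv2,numpy as np
from scipy.spatial.transform import Rotation as R
def cam(n,s=None):
    p=camera_params(n)
    if n=="wrist":
        s=s or state();T=np.eye(4);T[:3,:3]=R.from_rotvec(s["orientation"]).as_matrix();T[:3,3]=s["tool_pos"]
        T=T@p["T_tool_cam"];return p,T[:3,:3],T[:3,3]
    return p,R.from_rotvec(p["orientation"]).as_matrix(),np.array(p["origin"])
def ray(c,uv,z):
    p,M,o=c;uv=np.atleast_2d(np.float64(uv))
    d=np.c_[(uv[:,0]-p["cx"])/p["fx"],(uv[:,1]-p["cy"])/p["fy"],np.ones(len(uv))]@M.T
    return (o+d*((z-o[2])/d[:,2])[:,None])[:,:2]
def proj(c,P):
    p,M,o=c;q=(np.atleast_2d(P)-o)@M
    return np.c_[q[:,0]/q[:,2]*p["fx"]+p["cx"],q[:,1]/q[:,2]*p["fy"]+p["cy"]]
def circ(P):  # least squares circle
    A=np.c_[2*P,np.ones(len(P))];x=np.linalg.lstsq(A,(P**2).sum(1),rcond=None)[0]
    return x[:2],np.sqrt(x[2]+x[:2]@x[:2])
def hsvmask(im,lo,hi,smin=100,vmin=60):
    h=cv2.cvtColor(im,cv2.COLOR_RGB2HSV);return cv2.inRange(h,(lo,smin,vmin),(hi,255,255))
def blobs(m,amin=25):
    n,l,s,c=cv2.connectedComponentsWithStats(m);return [(s[i,4],c[i].round(1),i) for i in range(1,n) if s[i,4]>=amin],l
def snap(n,name):
    s=state();im=get_image(n);cv2.imwrite(f"pics/{name}.png",cv2.cvtColor(im,cv2.COLOR_RGB2BGR));return im,cam(n,s)
E
python3 - <<'E'
from h import *
for n in("scene","side"):
    im=cv2.cvtColor(cv2.imread(f"pics/{n}0.png"),cv2.COLOR_BGR2RGB);c=cam(n)
    for nm,lo,hi,z in(("orange",7,20,.048),("red",0,4,.02),("red2",172,180,.02)):
        for a,ct,_ in blobs(hsvmask(im,lo,hi,150,80))[0]:
            print(n,nm,a,ct,ray(c,ct,z).round(3))
c=cam("scene")
print("bowl",ray(c,[[353,267],[325,267],[380,267]],.059).round(3),"plat",ray(c,[330,194],.04).round(3))
c=cam("side");print("bowl",ray(c,[352,135],.059).round(3),"plat",ray(c,[295,197],.04).round(3))
im=cv2.imread("pics/scene0.png")[170:300,270:450];cv2.imwrite("pics/crop0.png",cv2.resize(im,None,fx=4,fy=4,interpolation=cv2.INTER_CUBIC))
E
```

```text
scene orange 104 [597.  184.8] [[ 1.366 -0.274]]
scene orange 59 [302.6 206.1] [[ 0.494 -0.023]]
scene red 42 [359.2 288.9] [[ 0.489 -0.352]]
scene red2 25 [513.9 296.4] [[ 0.786 -0.51 ]]
side orange 29214 [435.1 111.4] [[ 0.209 -0.554]]
side orange 50 [624.5  18.1] [[-1.306 -2.549]]
side orange 73 [262.4  47. ] [[ 1.086 -1.284]]
side orange 44 [127.7  95.8] [[ 1.398 -0.494]]
side orange 52 [ 81.3 107.9] [[ 1.497 -0.354]]
side orange 75 [ 70.4 132.3] [[ 1.398 -0.17 ]]
side orange 13689 [601.5 312.6] [[-0.017  0.3  ]]
side orange 28 [  7.7 171. ] [[1.403 0.071]]
side orange 76 [338.  187.6] [[ 0.496 -0.006]]
side orange 6410 [ 62.1 375.1] [[0.844 0.561]]
side orange 3802 [212.1 387.3] [[0.613 0.541]]
side red 25 [363.4 146.2] [[ 0.45  -0.294]]
side red2 40 [189.2 273. ] [[0.763 0.313]]
side red2 136 [118.1 337.9] [[0.818 0.474]]
bowl [[ 0.488 -0.32 ]
 [ 0.431 -0.295]
 [ 0.543 -0.345]] plat [[0.6   0.018]]
bowl [[ 0.489 -0.289]] plat [[0.6   0.043]]
```

View pics/crop0.png

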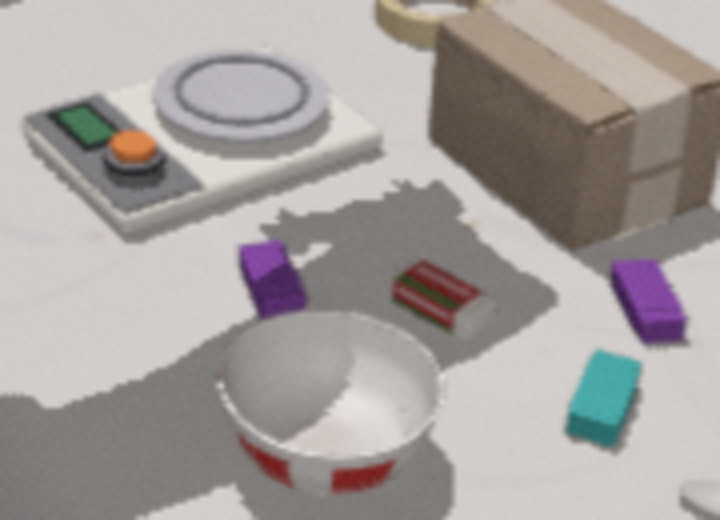

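The crop shows the red/green sleeve with its white end at crop (440,298), which confirms this is the eraser. The bowl rim centre is at crop (330,388), and the key is at (133,147). Next I move over the bowl and eraser area.

View pics/wrist0.png

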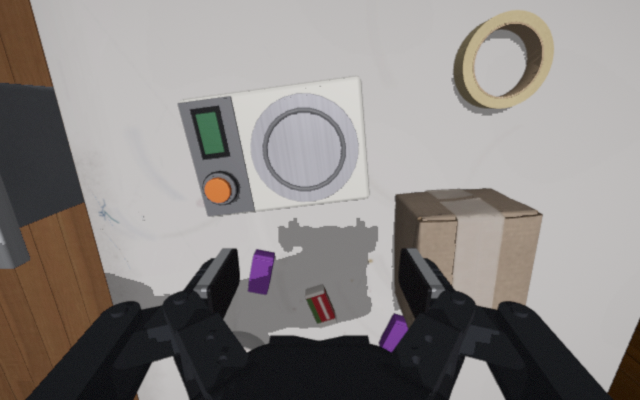

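Call:
{"name": "carry_out", "arguments": {"moves": [[[-0.6, -0.2, 0, 0, -1], [-1.3, -0.5, 0, 0, -1], [-2.1, -0.8, 0, 0, -1], [-2.9, -1.1, 0, 0, -1], [-3.6, -1.4, 0, 0, -1], [-4.2, -1.6, 0, 0, -1], [-4.2, -1.6, 0, 0, -1], [-4.2, -1.6, 0, 0, -1]]]}}

```text
time: 1.15
tool_pos: [0.5291, -0.2515, 0.2311]
orientation: [-2.221, -2.221, -0.0]
force: [-0.0, 0.1, -1.4]
width: 1.001
grasp_force: 0.0
```

```bash
python3 - <<'E'
from h import *
im,c=snap("wrist","wrist1");s=state();print(s["tool_pos"],s["orientation"],s["time"])
E
```

```text
[ 0.52933459 -0.25099148  0.23113677] [-2.21982802e+00 -2.22234005e+00 -4.57487025e-04] 1.2
```

View pics/wrist1.png

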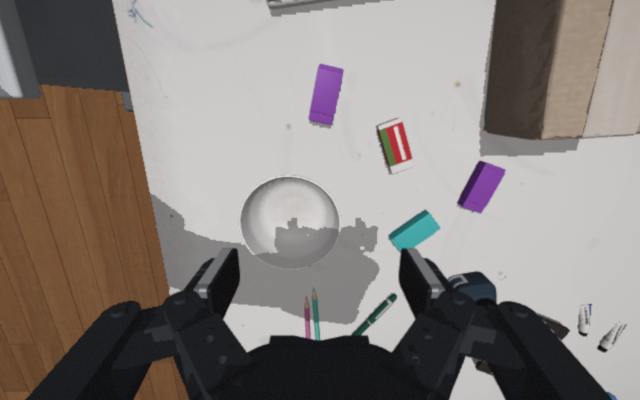

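wrist0 shows the platform ring centred near (304,148) and the key at (219,188). wrist1 shows the bowl rim centred near (290,222), and the eraser with top-face corners at about (379,127), (402,119), (413,166) and (391,172).

```bash
cat > m.py <<'E'
from h import *
def fitc(im,c,uv,z,r0,dark,tol=.012):
    "circle of radius~r0 at height z: along radial lines pick strongest gradient"
    g=cv2.GaussianBlur(cv2.cvtColor(im,cv2.COLOR_RGB2GRAY),(3,3),0).astype(float)
    o=ray(c,uv,z)[0]
    for _ in range(4):
        P=[];rr=np.linspace(r0-tol,r0+tol,49)
        for a in np.linspace(0,2*np.pi,72,endpoint=False):
            q=o+np.c_[rr*np.cos(a),rr*np.sin(a)];px=proj(c,np.c_[q,np.full(49,z)])
            v=cv2.remap(g,px[None,:,0].astype(np.float32),px[None,:,1].astype(np.float32),1)[0]
            e=np.gradient(v)*dark
            i=e[2:-2].argmax()+2
            if e[i]>1: P.append(q[i])
        P=np.array(P)
        for _ in range(5):
            o,r=circ(P);d=abs(np.hypot(*(P-o).T)-r);P=P[d<max(.0015,np.median(d)*2)]
    return o,r,len(P)
E
python3 - <<'E'
from m import *
L=lambda n:cv2.cvtColor(cv2.imread(f"pics/{n}.png"),cv2.COLOR_BGR2RGB)
s=dict(tool_pos=np.array([6.24663049e-01,-2.39e-05,2.3072e-01]),orientation=np.array([-2.22095140,-2.22083072,1.3276e-03]))
c=cam("wrist",s);im=L("wrist0")
print("plat edge",fitc(im,c,[304,148],.038,.066,1))
print("ring in",fitc(im,c,[304,148],.042,.0475,-1,.006))
m=hsvmask(im,7,18,170,150);m[:,:200]=0;m[250:]=0
b,l=blobs(m);print(b)
print("key@.048",ray(c,b[0][1],.048),"@.058",ray(c,b[0][1],.058),"@.038",ray(c,b[0][1],.038))
s1=state();c1=cam("wrist",s1);im1=L("wrist1")
print("bowl",fitc(im1,c1,[290,222],.059,.062,1),fitc(im1,c1,[290,222],.059,.062,-1))
E=ray(c1,[[379,127],[402,119],[413,166],[391,172]],.02);print("eraser",E.mean(0),E)
v=(E[2]+E[3]-E[0]-E[1]);print("long axis deg",np.degrees(np.arctan2(v[1],v[0])))
sc=cam("scene");kb=proj(sc,np.c_[0,0,0]);
E
```

```text
plat edge (array([0.60797323, 0.03153778]), np.float64(0.06569368856139417), 66)
ring in (array([0.60793499, 0.03172345]), np.float64(0.04360529774519242), 72)
[(np.int32(422), array([217.5, 190.2]), 1)]
key@.048 [[ 0.50112067 -0.01591684]] @.058 [[ 0.5049371  -0.01299652]] @.038 [[ 0.49730423 -0.01883715]]
bowl (array([ 0.49429025, -0.30814733]), np.float64(0.060993612432071236), 71) (array([ 0.49451373, -0.30852045]), np.float64(0.056088005276494116), 32)
eraser [ 0.6292278  -0.21709448] [[ 0.6054845  -0.19290763]
 [ 0.63327243 -0.18326757]
 [ 0.65307088 -0.24210378]
 [ 0.6250834  -0.25009892]]
long axis deg -71.24498548002533
```

Call:
{"name": "carry_out", "arguments": {"moves": [[[-0.5, -0.8, 0, 0, -1], [-0.94, -1.58, 0.3, 0, -1], [-0.94, -1.58, 1.0, 0, -1], [-0.94, -1.58, 1.7, 0, -1], [-0.94, -1.58, 2.4, 0, -1], [-0.94, -1.58, 2.9, 0, -1], [-0.94, -1.58, 3.15, 0, -1], [-0.94, -1.58, 3.15, 0, -1]]], "newtons": 50}}

```text
time: 2.2
tool_pos: [0.4343, -0.3078, 0.042]
orientation: [-2.22, -2.222, 0.0]
force: [-0.1, 0.2, 0.4]
width: 0.997
grasp_force: 0.0
```

Call:
{"name": "carry_out", "arguments": {"moves": [[[0, 0, 0, 0, -0.5], [0, 0, 0, 0, 0], [0, 0, 0, 0, 0.5], [0, 0, 0, 0, 1], [0, 0, 0, 0, 1], [0, 0, 0, 0, 1], [0, 0, 0, 0, 1], [0, 0, 0, 0, 1]]]}}

```text
time: 3.2
tool_pos: [0.435, -0.3086, 0.0434]
orientation: [2.22, 2.22, 0.001]
force: [-3.2, 4.1, 22.3]
width: 0.127
grasp_force: 49.0
```

```bash
python3 - <<'E'
from h import *
s=state();print(s["tool_pos"],s["force"],s["width"],s["grasp_force"],s["time"])
E
```

```text
[ 0.4349541  -0.30856668  0.04341729] [-3.19764143  4.11808133 22.30180942] 0.12652780244753364 48.98578095866863 3.2
```

Call:
{"name": "carry_out", "arguments": {"moves": [[[0, 0, -0.2, 0, 1], [0, 0, -0.5, 0, 1], [0, 0, -0.9, 0, 1], [0, 0, -1.3, 0, 1], [0, 0, -1.7, 0, 1], [0, 0, -2.0, 0, 1], [0, 0, -2.2, 0, 1], [0, 0, -2.2, 0, 1]]]}}

```text
time: 4.2
tool_pos: [0.4342, -0.3085, 0.1747]
orientation: [2.221, 2.221, 0.0]
force: [-0.7, -0.2, -4.3]
width: 0.066
grasp_force: 49.3
```

```bash
python3 - <<'E'
from h import *
s=state();print(s["tool_pos"],s["force"],s["width"],s["grasp_force"],s["time"])
a,_=snap("scene","s2");b,_=snap("side","d2")
f=lambda i,y,x:cv2.resize(i[y:y+130,x:x+130],None,fx=3,fy=3,interpolation=cv2.INTER_CUBIC)
A=np.hstack([f(a,190,270),f(b,50,300)]);cv2.imwrite("pics/v2.png",A[:,:,::-1])
E
```

```text
[ 0.43424044 -0.3085172   0.17467048] [-0.7045562  -0.22820674 -4.26100884] 0.06625439925477374 49.30294419871643 4.2
```

View pics/v2.png

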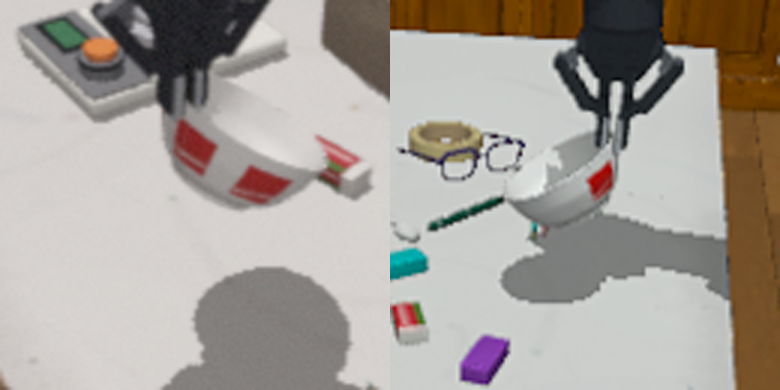

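The bowl is held, but it has swung about 25° with its +x side down. I'll carry it over the platform, touch the far foot edge down inside the ring, and arc the gripper down and back so it pivots flat.

Call:
{"name": "carry_out", "arguments": {"moves": [[[0.3, 0, -0.2, 0, 1], [0.8, 0, -0.4, 0, 1], [1.3, 0, -0.4, 0, 1], [1.9, 0.0, -0.4, 0, 1], [2.5, 0.1, -0.4, 0, 1], [3.1, 0.3, -0.4, 0, 1], [3.7, 0.6, -0.4, 0, 1], [4.3, 1.0, -0.4, 0, 1]]]}}

```text
time: 5.3
tool_pos: [0.494, -0.0485, 0.1984]
orientation: [-2.221, -2.221, 0.001]
force: [1.2, -0.4, -3.5]
width: 0.066
grasp_force: 48.7
```

Call:
{"name": "carry_out", "arguments": {"moves": [[[0.5, 0.4, 0, 0, 1], [0.9, 0.8, 0, 0, 1], [1.2, 1.1, 0.1, 0, 1], [1.36, 1.3, 0.3, 0, 1], [1.36, 1.36, 0.5, 0, 1], [1.36, 1.36, 0.7, 0, 1], [1.36, 1.36, 0.7, 0, 1], [1.36, 1.36, 0.7, 0, 1]]]}}

```text
time: 6.3
tool_pos: [0.5757, 0.0307, 0.1566]
orientation: [2.222, 2.22, 0.0]
force: [-0.2, 0.2, -3.9]
width: 0.07
grasp_force: 48.9
```

```bash
python3 - <<'E'
from h import *
s=state();print(s["tool_pos"],s["force"],s["width"],s["grasp_force"],s["time"])
a,_=snap("scene","s3");b,_=snap("side","d3")
f=lambda i,y,x:cv2.resize(i[y:y+130,x:x+130],None,fx=3,fy=3,interpolation=cv2.INTER_CUBIC)
A=np.hstack([f(a,120,270),f(b,110,250)]);cv2.imwrite("pics/v3.png",A[:,:,::-1])
E
```

```text
[0.57570865 0.03070664 0.15662307] [-0.21862892  0.16886342 -3.87331938] 0.07023369382511686 48.90813988633454 6.3
```

View pics/v3.png

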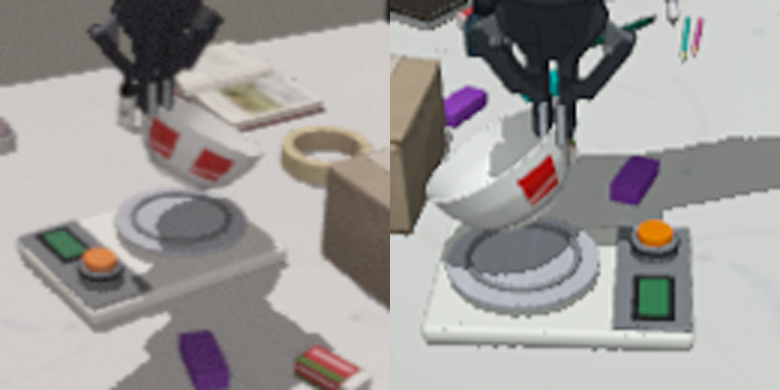

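The scene crop shows the bowl tilted over the platform. In the side crop the far rim point is at about (428,180) and the lowest foot edge at about (480,226). I'll cast both rays onto the y=0.031 plane to get the tilt.

```bash
python3 - <<'E'
from h import *
p,M,o=cam("side")
for n,u,v in(("far rim",262.7,170),("foot far",280,185.3)):
    d=M@np.array([(u-p["cx"])/p["fx"],(v-p["cy"])/p["fy"],1]);t=(.0307-o[1])/d[1];print(n,o+t*d)
# model: lip pivot at TCP + 17 mm up, r=.060
for th in (15,20,25,30):
    a=np.radians(th);f=lambda x,z:(.5757+x*np.cos(a)+z*np.sin(a),.1736-x*np.sin(a)+z*np.cos(a))
    print(th,"far rim",np.round(f(.1235,0),3),"foot far",np.round(f(.1,-.059),3),"foot near",np.round(f(.02,-.059),3))
E
```

```text
far rim [0.68324296 0.0307     0.1044505 ]
foot far [0.64131218 0.0307     0.06297464]
15 far rim [0.695 0.142] foot far [0.657 0.091] foot near [0.58  0.111]
20 far rim [0.692 0.131] foot far [0.649 0.084] foot near [0.574 0.111]
25 far rim [0.688 0.121] foot far [0.641 0.078] foot near [0.569 0.112]
30 far rim [0.683 0.112] foot far [0.633 0.073] foot near [0.564 0.113]
```

Call:
{"name": "carry_out", "arguments": {"moves": [[[0, 0.13, 0.1, 0, 1], [0, 0.13, 0.2, 0, 1], [0, 0.13, 0.27, 0, 1], [0, 0.13, 0.3, 0, 1], [0, 0.13, 0.33, 0, 1], [0, 0.13, 0.36, 0, 1], [0, 0.13, 0.36, 0, 1], [0, 0.13, 0.36, 0, 1]]]}}

```text
time: 7.4
tool_pos: [0.5836, 0.0312, 0.1348]
orientation: [2.221, 2.221, 0.0]
force: [-0.4, -0.3, -3.7]
width: 0.068
grasp_force: 49.1
```

Call:
{"name": "carry_out", "arguments": {"moves": [[[0, 0, 0.02, 0, 1], [0, 0, 0.04, 0, 1], [0, 0, 0.06, 0, 1], [0, 0, 0.06, 0, 1], [0, 0, 0.06, 0, 1], [0, 0, 0.06, 0, 1], [0, 0, 0.06, 0, 1], [0, 0, 0.06, 0, 1]]]}}

```text
time: 8.4
tool_pos: [0.5836, 0.0312, 0.1311]
orientation: [-2.221, -2.221, -0.0]
force: [0.6, 0.2, -4.0]
width: 0.064
grasp_force: 49.1
```

Call:
{"name": "carry_out", "arguments": {"moves": [[[0, 0, 0.02, 0, 1], [0, 0, 0.04, 0, 1], [0, 0, 0.06, 0, 1], [0, 0, 0.08, 0, 1], [0, 0, 0.08, 0, 1], [0, 0, 0.08, 0, 1], [0, 0, 0.08, 0, 1], [0, 0, 0.08, 0, 1]]]}}

```text
time: 9.4
tool_pos: [0.5836, 0.0312, 0.1263]
orientation: [2.221, 2.221, 0.0]
force: [0.2, 0.5, -3.3]
width: 0.072
grasp_force: 49.1
```

Call:
{"name": "carry_out", "arguments": {"moves": [[[0, 0, 0.02, 0, 1], [0, 0, 0.03, 0, 1], [0, 0, 0.04, 0, 1], [0, 0, 0.05, 0, 1], [0, 0, 0.05, 0, 1], [0, 0, 0.05, 0, 1], [0, 0, 0.05, 0, 1], [0, 0, 0.05, 0, 1]]]}}

```text
time: 10.4
tool_pos: [0.5836, 0.0312, 0.1233]
orientation: [-2.222, -2.221, 0.0]
force: [0.5, -0.1, -3.9]
width: 0.068
grasp_force: 49.0
```

```bash
python3 - <<'E'
from h import *
s=state();print(s["tool_pos"],s["force"],s["width"],s["time"])
a,_=snap("scene","s4");b,_=snap("side","d4")
f=lambda i,y,x:cv2.resize(i[y:y+75,x:x+100],None,fx=4,fy=4,interpolation=cv2.INTER_CUBIC)
A=np.hstack([f(a,150,290),f(b,145,255)]);cv2.imwrite("pics/v4.png",A[:,:,::-1])
E
```

```text
[0.58360271 0.03117838 0.12330768] [ 0.46943362 -0.10092078 -3.92034975] 0.06812880398463887 10.4
```

View pics/v4.png

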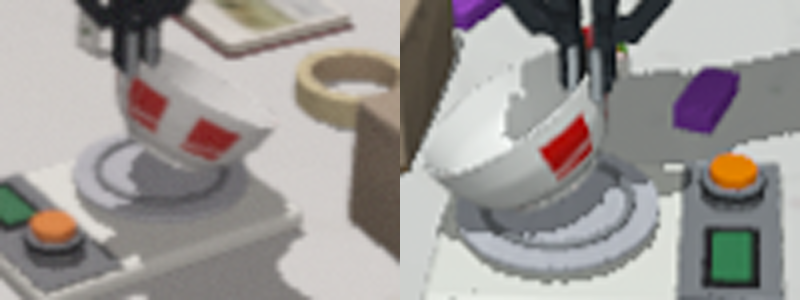

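Call:
{"name": "carry_out", "arguments": {"moves": [[[0, 0, 0.02, 0, 1], [0, 0, 0.03, 0, 1], [0, 0, 0.04, 0, 1], [0, 0, 0.06, 0, 1], [0, 0, 0.06, 0, 1], [0, 0, 0.06, 0, 1], [0, 0, 0.06, 0, 1], [0, 0, 0.06, 0, 1]]]}}

```text
time: 11.5
tool_pos: [0.5836, 0.0312, 0.1197]
orientation: [2.221, 2.221, -0.0]
force: [-0.6, -0.2, -1.4]
width: 0.069
grasp_force: 48.8
```

Call:
{"name": "carry_out", "arguments": {"moves": [[[0, 0, 0.02, 0, 1], [0, 0, 0.03, 0, 1], [0, 0, 0.04, 0, 1], [0, 0, 0.05, 0, 1], [0, 0, 0.05, 0, 1], [0, 0, 0.05, 0, 1], [0, 0, 0.05, 0, 1], [0, 0, 0.05, 0, 1]]]}}

```text
time: 12.5
tool_pos: [0.5836, 0.0312, 0.1167]
orientation: [2.221, 2.221, 0.0]
force: [-2.5, -0.3, 3.0]
width: 0.068
grasp_force: 48.3
```

Contact came at TCP z ≈ 0.1205. I'll cut the grip to 20 N and start the arc.

Call:
{"name": "carry_out", "arguments": {"moves": [[[0, 0, 0, 0, 1], [0, 0, 0, 0, 1], [0, -0.02, 0.01, 0, 1], [0, -0.05, 0.02, 0, 1], [0, -0.08, 0.03, 0, 1], [0, -0.1, 0.04, 0, 1], [0, -0.1, 0.04, 0, 1], [0, -0.1, 0.04, 0, 1]]], "newtons": 20}}

```text
time: 13.5
tool_pos: [0.5777, 0.0312, 0.1143]
orientation: [2.222, 2.221, 0.0]
force: [0.4, 0.4, -0.7]
width: 0.067
grasp_force: 45.3
```

Call:
{"name": "carry_out", "arguments": {"moves": [[[0, -0.01, 0.02, 0, 1], [0, -0.02, 0.04, 0, 1], [0, -0.04, 0.06, 0, 1], [0, -0.05, 0.08, 0, 1], [0, -0.05, 0.08, 0, 1], [0, -0.05, 0.08, 0, 1], [0, -0.05, 0.08, 0, 1], [0, -0.05, 0.08, 0, 1]]], "newtons": 20}}

```text
time: 14.5
tool_pos: [0.5746, 0.0312, 0.1095]
orientation: [-2.221, -2.221, 0.0]
force: [-2.4, 0.2, 3.3]
width: 0.07
grasp_force: 45.8
```

Call:
{"name": "carry_out", "arguments": {"moves": [[[0, 0, 0, 0, 0.88], [0, 0, 0, 0, 0.87], [0, 0, 0, 0, 0.86], [0, 0, 0, 0, 0.85], [0, 0, 0, 0, 0.85], [0, 0, 0, 0, 0.85], [0, 0, 0, 0, 0.85], [0, 0, 0, 0, 0.85]]], "newtons": 20}}

```text
time: 15.5
tool_pos: [0.5746, 0.0312, 0.1095]
orientation: [-2.221, -2.221, 0.0]
force: [-2.6, -0.3, 3.9]
width: 0.075
grasp_force: 29.9
```

Call:
{"name": "carry_out", "arguments": {"moves": [[[0, -0.03, 0.01, 0, 0.83], [0, -0.06, 0.03, 0, 0.83], [0, -0.09, 0.05, 0, 0.83], [0, -0.12, 0.07, 0, 0.83], [0, -0.15, 0.1, 0, 0.83], [0, -0.16, 0.12, 0, 0.83], [0, -0.16, 0.12, 0, 0.83], [0, -0.16, 0.12, 0, 0.83]]]}}

```text
time: 16.5
tool_pos: [0.5651, 0.0312, 0.1024]
orientation: [2.221, 2.221, 0.0]
force: [-0.3, -0.5, 1.1]
width: 0.081
grasp_force: 18.5
```

```bash
python3 - <<'E'
from h import *
s=state();print(s["tool_pos"],s["force"],s["width"],s["time"])
a,_=snap("scene","s5");b,_=snap("side","d5")
f=lambda i,y,x:cv2.resize(i[y:y+75,x:x+100],None,fx=4,fy=4,interpolation=cv2.INTER_CUBIC)
A=np.hstack([f(a,150,290),f(b,145,255)]);cv2.imwrite("pics/v5.png",A[:,:,::-1])
E
```

```text
[0.56505688 0.03117791 0.10236744] [-0.27352255 -0.4720742   1.13218685] 0.08102724350791758 16.5
```

View pics/v5.png

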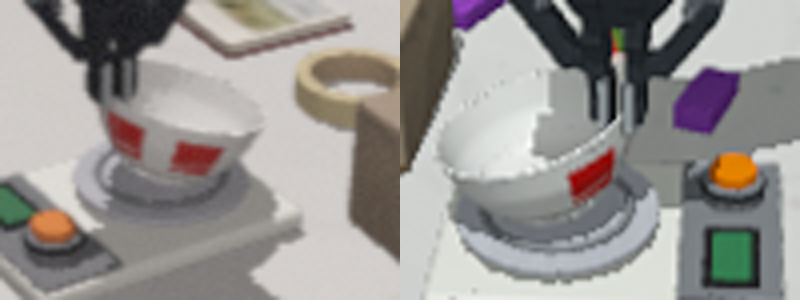

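The picture shows the bowl pivoting upright, about 13° left, with the far foot edge still inside the ring. I'll continue the arc.

Call:
{"name": "carry_out", "arguments": {"moves": [[[0, -0.03, 0.03, 0, 0.82], [0, -0.06, 0.06, 0, 0.81], [0, -0.09, 0.09, 0, 0.81], [0, -0.12, 0.12, 0, 0.8], [0, -0.14, 0.15, 0, 0.8], [0, -0.15, 0.17, 0, 0.8], [0, -0.15, 0.17, 0, 0.8], [0, -0.15, 0.17, 0, 0.8]]]}}

```text
time: 17.6
tool_pos: [0.5561, 0.0312, 0.0922]
orientation: [2.221, 2.221, 0.0]
force: [-1.5, 0.3, 2.7]
width: 0.099
grasp_force: 14.9
```

Call:
{"name": "carry_out", "arguments": {"moves": [[[0, -0.02, 0.03, 0, 0.79], [0, -0.04, 0.06, 0, 0.78], [0, -0.06, 0.09, 0, 0.77], [0, -0.08, 0.12, 0, 0.76], [0, -0.1, 0.14, 0, 0.75], [0, -0.12, 0.16, 0, 0.75], [0, -0.12, 0.16, 0, 0.75], [0, -0.12, 0.16, 0, 0.75]]]}}

```text
time: 18.6
tool_pos: [0.5492, 0.0312, 0.0827]
orientation: [2.221, 2.221, 0.001]
force: [1.8, -0.8, 0.8]
width: 0.121
grasp_force: 5.0
```

Call:
{"name": "carry_out", "arguments": {"moves": [[[0, -0.01, 0.02, 0, 0.74], [0, -0.01, 0.04, 0, 0.73], [0, -0.01, 0.05, 0, 0.72], [0, -0.01, 0.05, 0, 0.68], [0, -0.01, 0.05, 0, 0.6], [0, -0.01, 0.05, 0, 0.5], [0, -0.01, 0.05, 0, 0.3], [0, -0.01, 0.05, 0, 0.1]]]}}

```text
time: 19.6
tool_pos: [0.548, 0.0312, 0.0794]
orientation: [-2.221, -2.221, 0.001]
force: [0.1, -0.0, 0.7]
width: 0.449
grasp_force: 0.0
```

Call:
{"name": "carry_out", "arguments": {"moves": [[[0, 0, 0, 0, -0.3], [0, 0, 0, 0, -0.3], [0, 0, -0.3, 0, -0.3], [0, 0, -0.8, 0, -0.3], [-0.2, 0, -1.3, 0, -0.3], [-0.5, -0.1, -1.8, 0, 0], [-0.8, -0.2, -2.2, 0, 0.5], [-0.8, -0.2, -2.2, 0, 1]]]}}

```text
time: 20.6
tool_pos: [0.5368, -0.0182, 0.2143]
orientation: [2.222, 2.217, 0.004]
force: [-0.0, 0.3, 0.0]
width: 0.082
grasp_force: 0.0
```

```bash
python3 - <<'E'
from m import *
im,c=snap("wrist","w6");s=state();print(s["tool_pos"],s["force"],s["time"])
for uv in [proj(c,[.608,.0316,.095])[0]]:
    print("rim px",uv,fitc(im,c,uv,.0955,.062,1),fitc(im,c,uv,.0955,.0575,-1))
    print("plat",fitc(im,c,uv,.0365,.066,1,.006))
for n in("scene","side"):
    im2,c2=snap(n,n+"6");uv=proj(c2,[.608,.0316,.095])[0]
    print(n,fitc(im2,c2,uv,.0955,.0625,1),fitc(im2,c2,uv,.0955,.0625,-1))
m=hsvmask(im,7,18,170,150);b,l=blobs(m);print(b)
c0=cam("wrist",s)
x,y=proj(c,[.55,.02,.05])[0].astype(int);print(x,y)
cv2.imwrite("pics/v6.png",cv2.imread("pics/w6.png"))
E
```

```text
[ 0.53649378 -0.01715092  0.21300905] [0.14413909 0.15573409 0.89521488] 20.65
rim px [392.93454363 141.74948087] (array([0.60761142, 0.03006196]), np.float64(0.06105201045213997), 55) (array([0.60078426, 0.02522784]), np.float64(0.05556522051116472), 41)
plat (array([0.62381933, 0.02460663]), np.float64(0.07156122792949549), 20)
scene (array([0.60124899, 0.02048749]), np.float64(0.06517851820534454), 25) (array([5.91208520e-01, 2.66814106e-04]), np.float64(0.05174342605589423), 24)
side (array([0.60116029, 0.04702428]), np.float64(0.06517197223541196), 34) (array([0.60480531, 0.03471063]), np.float64(0.06438336896965063), 32)
[(np.int32(151), array([286.8, 183.9]), 1)]
329 147
```

View pics/v6.png

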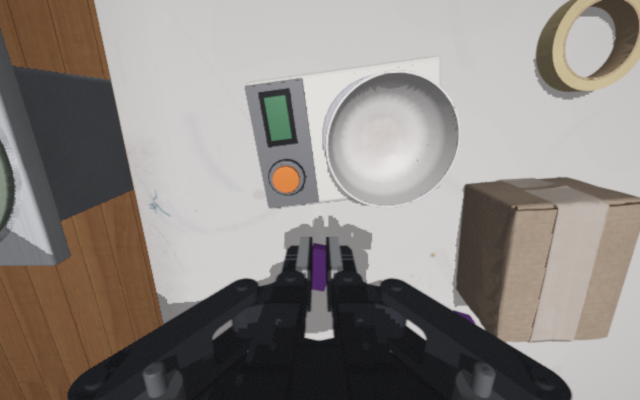

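The wrist view shows the bowl standing in the ring. The rim fit gives a centre of (0.6076, 0.0301), within 2 mm of the seat, with the full circle visible. The key is at (287,179). I'll triangulate it now.

```bash
python3 - <<'E'
from h import *
L=lambda n:cv2.cvtColor(cv2.imread(f"pics/{n}.png"),cv2.COLOR_BGR2RGB)
s0=dict(tool_pos=np.array([6.24663049e-01,-2.39e-05,2.3072e-01]),orientation=np.array([-2.22095140,-2.22083072,1.3276e-03]))
s6=dict(tool_pos=np.array([.53665,-.0175,.2134]),orientation=np.array([2.222,2.217,.004]))
A=[];B=[]
for n,f,c,g in(("wrist","wrist0",cam("wrist",s0),(218,189)),("wrist","w6",cam("wrist",s6),(287,179)),("scene","scene0",cam("scene"),(303,207)),("side","side0",cam("side"),(338,188))):
    im=L(f);m=hsvmask(im,6,20,140,110);q=np.zeros_like(m);cv2.circle(q,g,22,255,-1);m&=q
    b,l=blobs(m,20);i=max(b)[2] if 0 else max(b,key=lambda t:t[0])[2]
    e=cv2.minEnclosingCircle(np.argwhere(l==i)[:,::-1].astype(np.float32));ct=np.argwhere(l==i)[:,::-1].mean(0)
    print(f,max(b,key=lambda t:t[0])[:2],e,ray(c,ct,.048))
    p,M,o=c;d=M@np.array([(ct[0]-p["cx"])/p["fx"],(ct[1]-p["cy"])/p["fy"],1]);d/=np.linalg.norm(d)
    I=np.eye(3)-np.outer(d,d);A.append(I);B.append(I@o)
for k in([0,1,2,3],[0,2,3]):
    print(k,np.linalg.solve(sum(A[i] for i in k),sum(B[i] for i in k)))
E
```

```text
wrist0 (np.int32(505), array([217.5, 189.8])) ((217.18084716796875, 190.2872314453125), 13.127479553222656) [[ 0.50112671 -0.01542742]]
w6 (np.int32(553), array([285.6, 178.8])) ((285.78570556640625, 178.7857208251953), 13.334495544433594) [[ 0.50033187 -0.01450914]]
scene0 (np.int32(64), array([302.7, 206. ])) ((303.0, 205.5), 5.2202534675598145) [[ 0.49457935 -0.02308077]]
side0 (np.int32(76), array([338. , 187.6])) ((338.0, 188.0), 5.385264873504639) [[ 0.49627962 -0.00609438]]
[0, 1, 2, 3] [ 0.49843758 -0.01603362  0.04202579]
[0, 2, 3] [ 0.4980091  -0.01610318  0.04208055]
```

Call:
{"name": "carry_out", "arguments": {"moves": [[[0, -0.3, 0, 2, 1], [0.01, -0.62, 0, 4, 1], [0.01, -0.62, 0.2, 6, 1], [0.01, -0.62, 0.6, 8, 1], [0.01, -0.62, 1.1, 10, 1], [0.01, -0.62, 1.6, 12, 1], [0.01, -0.62, 2.1, 12, 1], [0.01, -0.62, 2.3, 12, 1]]]}}

```text
time: 21.75
tool_pos: [0.498, -0.0156, 0.0717]
orientation: [-3.033, -0.815, 0.005]
force: [0.9, -0.0, 0.1]
width: 0.002
grasp_force: 0.0
```

Call:
{"name": "carry_out", "arguments": {"moves": [[[0, 0, 0.02, 0, 1], [0, 0, 0.04, 0, 1], [0, 0, 0.06, 0, 1], [0, 0, 0.08, 0, 1], [0, 0, 0.1, 0, 1], [0, 0, 0.1, 0, 1], [0, 0, 0.1, 0, 1], [0, 0, 0.1, 0, 1]]]}}

```text
time: 22.75
tool_pos: [0.499, -0.0162, 0.0675]
orientation: [3.035, 0.813, 0.0]
force: [0.4, -1.2, 0.4]
width: -0.003
grasp_force: 0.0
```

Call:
{"name": "carry_out", "arguments": {"moves": [[[0, 0, 0.04, 0, 1], [0, 0, 0.08, 0, 1], [0, 0, 0.12, 0, 1], [0, 0, 0.15, 0, 1], [0, 0, 0.18, 0, 1], [0, 0, 0.18, 0, 1], [0, 0, 0.18, 0, 1], [0, 0, 0.18, 0, 1]]]}}

```text
time: 23.75
tool_pos: [0.499, -0.0162, 0.0567]
orientation: [3.035, 0.813, 0.0]
force: [0.3, -0.6, -0.9]
width: -0.001
grasp_force: 0.0
```

Call:
{"name": "carry_out", "arguments": {"moves": [[[0, 0, 0.01, 0, 1], [0, 0, 0.02, 0, 1], [0, 0, 0.03, 0, 1], [0, 0, 0.04, 0, 1], [0, 0, 0.04, 0, 1], [0, 0, 0.04, 0, 1], [0, 0, 0.04, 0, 1], [0, 0, 0.04, 0, 1]]]}}

```text
time: 24.75
tool_pos: [0.499, -0.0162, 0.0543]
orientation: [-3.035, -0.813, 0.0]
force: [-0.5, -1.1, 0.4]
width: 0.0
grasp_force: 0.0
```

Call:
{"name": "carry_out", "arguments": {"moves": [[[0, 0, 0.01, 0, 1], [0, 0, 0.02, 0, 1], [0, 0, 0.03, 0, 1], [0, 0, 0.04, 0, 1], [0, 0, 0.04, 0, 1], [0, 0, 0.04, 0, 1], [0, 0, 0.04, 0, 1], [0, 0, 0.04, 0, 1]]]}}

```text
time: 25.75
tool_pos: [0.499, -0.0162, 0.0519]
orientation: [-3.035, -0.813, -0.0]
force: [-0.1, -0.3, 0.5]
width: -0.006
grasp_force: 0.0
```

Call:
{"name": "carry_out", "arguments": {"moves": [[[0, 0, 0.01, 0, 1], [0, 0, 0.02, 0, 1], [0, 0, 0.03, 0, 1], [0, 0, 0.04, 0, 1], [0, 0, 0.04, 0, 1], [0, 0, 0.04, 0, 1], [0, 0, 0.04, 0, 1], [0, 0, 0.04, 0, 1]]]}}

```text
time: 26.75
tool_pos: [0.499, -0.0162, 0.0495]
orientation: [3.035, 0.813, 0.0]
force: [-0.7, -0.2, 0.7]
width: -0.003
grasp_force: 0.0
```

Call:
{"name": "carry_out", "arguments": {"moves": [[[0, 0, 0.01, 0, 1], [0, 0, 0.02, 0, 1], [0, 0, 0.03, 0, 1], [0, 0, 0.03, 0, 1], [0, 0, 0.03, 0, 1], [0, 0, 0.03, 0, 1], [0, 0, 0.03, 0, 1], [0, 0, 0.03, 0, 1]]]}}

```text
time: 27.75
tool_pos: [0.499, -0.0162, 0.0477]
orientation: [3.035, 0.813, -0.0]
force: [-0.6, 0.5, 0.6]
width: 0.0
grasp_force: 0.4
```

Call:
{"name": "carry_out", "arguments": {"moves": [[[0, 0, 0.01, 0, 1], [0, 0, 0.02, 0, 1], [0, 0, 0.03, 0, 1], [0, 0, 0.03, 0, 1], [0, 0, 0.03, 0, 1], [0, 0, 0.03, 0, 1], [0, 0, 0.03, 0, 1], [0, 0, 0.03, 0, 1]]]}}

```text
time: 28.75
tool_pos: [0.499, -0.0162, 0.046]
orientation: [-3.035, -0.813, -0.0]
force: [-0.5, 0.5, 5.1]
width: 0.002
grasp_force: 2.5
```

Call:
{"name": "carry_out", "arguments": {"moves": [[[0, 0, 0.006, 0, 1], [0, 0, 0.006, 0, 1], [0, 0, 0.006, 0, 1], [0, 0, 0.006, 0, 1], [0, 0, 0.006, 0, 1], [0, 0, 0.006, 0, 1], [0, 0, 0.006, 0, 1], [0, 0, 0.006, 0, 1]]]}}

```text
time: 29.75
tool_pos: [0.499, -0.0162, 0.0456]
orientation: [-3.035, -0.813, -0.0]
force: [-1.5, -0.3, 6.4]
width: 0.002
grasp_force: 3.0
```

Call:
{"name": "carry_out", "arguments": {"moves": [[[0, 0, 0, 0, 1], [0, 0, 0, 0, 1], [0, 0, 0, 0, 1], [0, 0, 0, 0, 1], [0, 0, 0, 0, 1], [0, 0, 0, 0, 1], [0, 0, 0, 0, 1], [0, 0, 0, 0, 1]]]}}

```text
time: 30.75
tool_pos: [0.499, -0.0162, 0.0456]
orientation: [-3.035, -0.813, -0.0]
force: [-0.6, 0.2, 6.1]
width: 0.002
grasp_force: 3.0
```

The key was held at about 6 N for over 1 s. I release it, rise, and go over to the eraser while turning.

Call:
{"name": "carry_out", "arguments": {"moves": [[[0, 0, -0.3, 0, 1], [0, 0, -0.8, 0, 1], [0, 0, -1.5, -2, 1], [0.1, 0.5, -2.2, -4, 1], [0.2, 1.2, -2.8, -6, 0], [0.3, 1.9, -3.1, -8, -1], [0.3, 2.7, -3.1, -10, -1], [0.3, 3.5, -3.1, -12, -1]]]}}

```text
time: 31.75
tool_pos: [0.6203, -0.1903, 0.2317]
orientation: [2.215, 2.228, 0.001]
force: [0.3, 0.9, -0.5]
width: 0.846
grasp_force: 0.0
```

Call:
{"name": "carry_out", "arguments": {"moves": [[[0, 0, 0, -2, -1], [0, 0, 0, -3.8, -1], [0, 0, 0, -3.8, -1], [0, 0, 0, -3.8, -1], [0, 0, 0, -3.8, -1], [0, 0, 0, -3.8, -1], [0, 0, 0, -3.8, -1], [0, 0, 0, -3.8, -1]]]}}

```text
time: 32.75
tool_pos: [0.6196, -0.1891, 0.2316]
orientation: [1.825, 2.557, -0.0]
force: [-0.4, 0.1, 0.0]
width: 0.998
grasp_force: 0.0
```

```bash
python3 - <<'E'
from m import *
im,c=snap("wrist","w7");s=state();print(s["tool_pos"],s["orientation"],s["time"])
M=R.from_rotvec(s["orientation"]).as_matrix();ty=M[:2,1];print("tool x",M[:2,0],"tool y",ty,"yaw y",np.degrees(np.arctan2(ty[1],ty[0])))
h=cv2.cvtColor(im,cv2.COLOR_RGB2HSV)
m=cv2.inRange(h,(0,110,60),(8,255,255))|cv2.inRange(h,(172,110,60),(180,255,255))|cv2.inRange(h,(45,110,40),(75,255,255))
m=cv2.morphologyEx(m,cv2.MORPH_CLOSE,np.ones((9,9),np.uint8))
b,l=blobs(m,150)
for a,ct,i in b:
    q=ray(c,np.argwhere(l==i)[:,::-1],.02);r=cv2.minAreaRect((q*1000).astype(np.float32));print(a,ct,ray(c,ct,.02),r)
print("expected px",proj(c,[.629,-.217,.02]))
m2=cv2.inRange(h,(0,0,170),(180,40,255))
E
```

```text
[ 0.61956716 -0.18909102  0.23153027] [-1.82459632e+00 -2.55740388e+00  1.16071485e-04] 32.8
tool x [-0.32536337  0.94558906] tool y [0.94558906 0.32536337] yaw y 18.987591269877925
714 [318.  191.3] [[ 0.62866468 -0.2137715 ]] ((628.2115478515625, -214.09616088867188), (27.872156143188477, 47.54691696166992), 19.587064743041992)
expected px [[317.45552318 193.5568057 ]]
```

Call:
{"name": "carry_out", "arguments": {"moves": [[[-0.25, 0, 0.4, 0, -1], [-0.48, 0, 1.1, 0, -1], [-0.48, 0, 1.8, 0, -1], [-0.48, 0, 2.5, 0, -1], [-0.48, 0, 3.1, 0, -1], [-0.48, 0, 3.5, 0, -1], [-0.48, 0, 3.76, 0, -1], [-0.48, 0, 3.76, 0, -1]]], "newtons": 25}}

```text
time: 33.8
tool_pos: [0.6285, -0.2162, 0.0052]
orientation: [-1.824, -2.557, 0.001]
force: [0.0, 0.7, 0.0]
width: 0.997
grasp_force: 0.0
```

Call:
{"name": "carry_out", "arguments": {"moves": [[[0, 0, 0, 0, -0.4], [0, 0, 0, 0, 0.1], [0, 0, 0, 0, 0.6], [0, 0, 0, 0, 0.6], [0, 0, 0, 0, 0.6], [0, 0, 0, 0, 0.6], [0, 0, -0.2, 0, 0.6], [0, 0, -0.5, 0, 0.6]]]}}

```text
time: 34.8
tool_pos: [0.6288, -0.2162, 0.0368]
orientation: [-1.824, -2.557, 0.0]
force: [0.3, -0.1, -0.0]
width: 0.347
grasp_force: 24.9
```

Call:
{"name": "carry_out", "arguments": {"moves": [[[0, 0, -0.6, 0, 0.6], [0, 0, -1.3, 0, 0.6], [0.4, 0.1, -2.0, 0, 0.6], [1.0, 0.25, -2.6, 0, 0.6], [1.7, 0.42, -2.7, 0, 0.6], [2.4, 0.6, -2.7, 0, 0.6], [3.1, 0.78, -2.7, 0, 0.6], [3.7, 0.92, -2.7, 0, 0.6]]]}}

```text
time: 35.8
tool_pos: [0.6087, 0.0133, 0.1995]
orientation: [1.823, 2.557, 0.002]
force: [-0.0, -0.1, -0.2]
width: 0.341
grasp_force: 24.9
```

Call:
{"name": "carry_out", "arguments": {"moves": [[[0.2, 0.05, 0, 0, 0.6], [0.3, 0.08, 0, 0, 0.6], [0.3, 0.08, 0.4, 0, 0.6], [0.3, 0.08, 0.8, 0, 0.6], [0.3, 0.08, 1.2, 0, 0.6], [0.3, 0.08, 1.4, 0, 0.6], [0.3, 0.08, 1.4, 0, 0.6], [0.3, 0.08, 1.4, 0, 0.6]]]}}

```text
time: 36.8
tool_pos: [0.6081, 0.0299, 0.1149]
orientation: [1.824, 2.556, 0.001]
force: [-1.1, -0.4, -0.1]
width: 0.34
grasp_force: 24.9
```

```bash
python3 - <<'E'
from h import *
s=state();print(s["tool_pos"],s["force"],s["width"],s["grasp_force"],s["time"])
E
```

```text
[0.60808178 0.02992263 0.11488155] [-1.09579055 -0.36237737 -0.05749247] 0.33987720052335524 24.852474331855774 36.8
```

Call:
{"name": "carry_out", "arguments": {"moves": [[[0, 0, 0.15, 0, 0.6], [0, 0, 0.3, 0, 0.6], [0, 0, 0.42, 0, 0.6], [0, 0, 0.54, 0, 0.6], [0, 0, 0.62, 0, 0.6], [0, 0, 0.7, 0, 0.6], [0, 0, 0.7, 0, 0.6], [0, 0, 0.7, 0, 0.6]]]}}

```text
time: 37.8
tool_pos: [0.6077, 0.0302, 0.0721]
orientation: [1.824, 2.557, 0.0]
force: [-0.1, 0.6, -0.5]
width: 0.344
grasp_force: 24.9
```

Call:
{"name": "carry_out", "arguments": {"moves": [[[0, 0, 0.04, 0, 0.6], [0, 0, 0.08, 0, 0.6], [0, 0, 0.12, 0, 0.6], [0, 0, 0.15, 0, 0.6], [0, 0, 0.15, 0, 0.6], [0, 0, 0.15, 0, 0.6], [0, 0, 0.15, 0, 0.6], [0, 0, 0.15, 0, 0.6]]]}}

```text
time: 38.8
tool_pos: [0.6076, 0.0304, 0.0632]
orientation: [1.824, 2.558, 0.0]
force: [-2.9, 0.8, 8.0]
width: 0.345
grasp_force: 25.9
```

The eraser's end has touched the bowl wall with 8 N, which puts about 12 N on the platform. I'll back off 3 mm and let go.

Call:
{"name": "carry_out", "arguments": {"moves": [[[0, 0, -0.05, 0, 0.6], [0, 0, -0.05, 0, 0.6], [0, 0, -0.05, 0, 0.3], [0, 0, -0.05, 0, 0.2], [0, 0, -0.05, 0, 0.1], [0, 0, -0.05, 0, 0.0], [0, 0, -0.05, 0, 0.0], [0, 0, -0.05, 0, 0.0]]]}}

```text
time: 39.8
tool_pos: [0.6076, 0.0301, 0.0659]
orientation: [1.824, 2.558, -0.0]
force: [0.3, -0.8, 0.2]
width: 0.501
grasp_force: 0.0
```

Call:
{"name": "carry_out", "arguments": {"moves": [[[0, 0, -0.2, 0, 0], [0, 0, -0.6, 0, 0], [0, 0, -1.0, 0, 0], [-0.4, 0, -1.5, 0, 0], [-0.8, 0, -2.0, 0, 0], [-1.2, 0, -2.4, 0, 0], [-1.2, 0, -2.4, 0, 0], [-1.2, 0, -2.4, 0, 0]]]}}

```text
time: 40.8
tool_pos: [0.6306, -0.0373, 0.2099]
orientation: [-1.824, -2.558, -0.0]
force: [-0.9, -0.3, -1.5]
width: 0.502
grasp_force: 0.0
```

```bash
python3 - <<'E'
from m import *
im,c=snap("wrist","w8");s=state();print(s["tool_pos"],s["force"],s["width"],s["time"])
uv=proj(c,[.608,.0316,.095])[0];o=fitc(im,c,uv,.0955,.062,1);print("rim",uv,o)
for z in(.092,.0955,.099): print(z,fitc(im,c,uv,z,.062,1,.008))
h=cv2.cvtColor(im,cv2.COLOR_RGB2HSV)
m=cv2.inRange(h,(0,110,60),(8,255,255))|cv2.inRange(h,(172,110,60),(180,255,255))|cv2.inRange(h,(45,110,40),(75,255,255))
m=cv2.morphologyEx(m,cv2.MORPH_CLOSE,np.ones((9,9),np.uint8));b,l=blobs(m,150)
for a,ct,i in b:
    q=ray(c,np.argwhere(l==i)[:,::-1],.066);print(a,ct,ray(c,ct,.066),cv2.minAreaRect((q*1000).astype(np.float32)))
E
```

```text
[ 0.63051762 -0.03706464  0.20961003] [-0.23006774 -0.24537564 -0.42685408] 0.49906324405477276 40.85
rim [318.40267414 116.41321395] (array([0.6078002 , 0.02976616]), np.float64(0.061224222768332476), 57)
0.092 (array([0.60780445, 0.02966362]), np.float64(0.06205556923755089), 57)
0.0955 (array([0.60781423, 0.02978359]), np.float64(0.06121850690980432), 57)
0.099 (array([0.60775506, 0.02987164]), np.float64(0.06039665981889598), 58)
182 [628.5   3.2] [[0.83839067 0.21301537]] ((835.2970581054688, 213.80548095703125), (30.448200225830078, 6.975738525390625), 4.451147079467773)
1612 [317.9 113.9] [[0.60698525 0.03303228]] ((607.1387939453125, 31.72730255126953), (30.583566665649414, 50.64641571044922), 19.04664421081543)
```

The bowl is still at (0.608, 0.030), within 2 mm of the seat, and the eraser lies centred in it. The fingers are clear, so I'm handing in.

```bash
python3 -c "
from cell import *
print(job_done())"
```

```text
the job is handed in; nothing more can be done
None
```

The job is handed in at about 41 s; no verdict came back: the bowl stands in the ring about 2 mm off centre, the key was held at about 6 N for over a second, and the eraser lies centred in the bowl after briefly pressing its wall with 8 N as I lowered it.

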